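Trip the hidden tray catch of a drive dock with the eject pin

ROBOT

A 7-joint arm with a two-finger parallel gripper is mounted at the origin on the work surface. World frame = base frame: x ahead of the robot, y to its left, z up, the work surface at z = 0. Lengths are in m, angles in rad, forces in N, time in s.
With the tool pointing down it reaches from about 0.425 to 0.925 m from the base axis. Payload 6.8 kg.
Tool frame: the origin (TCP) lies midway between the tips of the shut fingers; the grasp point (between the pads) lies 19 mm behind it; z points along the fingers, y is the line along which they close (so a half turn about z gives the same grasp; the last joint's range is limited). The gripper opens to 85 mm and grips with 20 to 120 N. Pads are 22 mm wide; open, the fingers measure 114 mm over their backs; the gripper's body (76 mm by 85 mm) begins 54 mm behind the grasp point. The pads swing forward as they close: fully open they stand 13 mm farther back than shut.
Start: joints at [1.104, 0.477, 0.022, 1.555, -0.011, 1.109, -0.083], TCP at [0.237, -0.632, 0.231] pointing down, gripper open.
Joint ranges: [-2.96, 2.96], [-0.34, 2.1], [-1.41, 1.46], [0.24, 2.44], [-1.37, 4.51], [0.17, 1.92], [-2.96, 2.96]. Speed limits (rad/s): [2.39, 2.39, 3.14, 3.14, 3.14, 3.14, 3.14].

INTERFACE

Orientations are given as a rotation vector (axis times angle).
In Python, from bench import r gives the robot as it stands. The module is installed in compiled form; this text tells all that it offers.
- The arm moves only by the tool apply_moves, never from a script. Its argument "rows" is a list of rows, each a list of 6 numbers: the shift along the tool's x, y, z scaled (see below), then the turn, a rotation vector about the tool's x, y, z scaled (see below). A call has 1 to 5 rows; each row is the pose to reach, as a shift and turn from the pose commanded when the call began, along the tool's axes at that moment; what a row does not reach only later rows make up. The controller multiplies each number of a shift by 0.25 m and each number of a turn by 90 degrees. A row lasts 1/8 s, in which the tool goes at most 62.5 mm and 10.7 degrees, less where a joint would pass 70% of its speed; a pose out of reach is approached as far as the arm can. A call with a number of a shift or a turn outside -1 to 1 is refused whole. A call with a gripper value outside its range is refused whole. "claw" is the opening, from 0 (shut) to 1 (fully open), set as the call begins (left out, the last holds). The fingers move at their own pace and stop on an object; "newtons" is the grip in N (left out, the last holds). Time passes only in rows, so rows that repeat a pose let the fingers close. It gives the time, the measured TCP pose, the force, the opening and the grip force at its end, in the units of the state.
- r.get_obs(): the state, without advancing time (a new reading comes with each control period).
- r.grab_frame(name): name is "scene" or "top" or "wrist"; returns a dict with "pixels" (400x640x3 uint8, red, green, blue), "intrinsics" (3x3 intrinsics, pixels), "eye" and "attitude" of the camera in the world. Camera axes: x right, y up, looking along -z (the intrinsics and any distortion apply to the point x, -y, -z); pixel columns grow to the right and rows downward; lengths in m; the calibration is good to about 2 mm. A picture is of the moment at which its call begins. There is no depth.
- r.hand_in(): hands the job in; it is judged then, once.
Trained networks look in a picture, given as the dict that the camera call returned (one of the last four; its "shot" number tells which), for a name from the list of things; names that differ only in an ending like _2 or _b are one class to them, and where a whole thing is asked for, a point or a joint stands for the part that bears it (a point fixed in the world has none). Each returns a list of dicts, best first, with "conf" (0 to 1); they miss things now and then, are a little off and sometimes report something else, mostly with a low value. They report only what shows in the picture. A call takes as long as a camera call. They do not tell look-alikes from the thing itself.
- r.search_frame(picture, thing): "rect" ([left, top, width, height] in pixels, round what is visible of it).
- r.outline_of(picture, thing): "pixels" (400x640 bool, what is visible of it) and "rect" ([left, top, width, height] in pixels, round what is visible of it).
- r.landmark_of(picture, thing): "point" ([column, row] in pixels: a listed point, or the origin of a listed thing).
The state is a dict: "clock": time; "joints": joint angles; "qvel": joint speeds; "tau": joint torques, N m; "tcp_pos": TCP position; "orientation": TCP orientation; "contact_force": force on the tool from outside, world axes, zero at the start; "moment": the same for the moment, N m; "grip_width": finger opening in m; "gripper_force": force on a finger pad.
Only numpy, scipy, OpenCV 4.12 (cv2) and the standard library are available. Lean on these libraries where they do the work, as an engineer would, in place of code of your own. Each camera call takes 0.05 s, during which the arm holds its last target. There are 200 camera calls.

TASK

Take the eject pin from its stand and, through the slot in the dock's cover, feel gently with its needle for the sprung release tongue hidden somewhere along the slot, flush between rigid ledges; press it until the tray springs out, never pushing on the dock with more than 25 N. Then put the pin back upright in its stand, fully down, and let go. Leave the other things on the bench where they are.

Things in the scene. Friction and masses are not known exactly. Their poses are not given: they have to be found in the camera images.
- dock: White metal drive dock, fixed to the bench: 180 long (x) x 160 wide (y) x 62 high. Origin: centre of its underside; its x axis points from its front (tray) to its back, y along the slot, z up. Cover 4 mm thick. Its front faces the robot, turned by up to 0.3 rad.
- dock_slot (a point): Centre of the access slot, at the cover's upper face (62 mm above the bench). The slot is 10 mm wide (along the dock's x) and 60 mm long (along the dock's y), its centre 45 mm nearer the front than the dock's centre.
- ledge (a point): Point 18 mm below the slot's centre, level with the black surface under the slot: rigid ledges and, flush between them, one sprung tongue, 12 mm along the slot, centred anywhere within 22 mm either side of this point (not measured, not to be seen). Only a needle wholly on the tongue pushes it: about 1.5 N plus 0.6 N per mm. The catch lets go after 5 mm (about 5 N); it bottoms hard at 8 mm.
- tray (a joint): Travel of the dock's tray: about 0 latched (flush with the dock's front), 0.045 m sprung fully out towards the robot; it springs out by itself when the catch lets go and stays out.
- tray_front (a point): Middle of the tray's outer front face, 20 mm above the bench; the face is grey, 148 wide x 27 high, no handle.
- stand: Black block 60 x 60 x 50 mm high, fixed; origin: centre of its underside.
- stand_hole0 (a point): Centre of the mouth of the stand's only hole, on its top face 50 mm above the bench; hole 12 mm across, 46 mm deep, upright.
- pin: Eject pin, 50 g, 90 mm long, starts upright in the stand. Steel needle 5 mm across and 40 mm long, above it a collar 22 mm across and 5 mm thick that rests on the stand's top, above that a round aluminium handle 16 mm across and 45 mm long. Origin: the needle's tip; z along the pin towards the handle.
- pin_grip (a point): Middle of the pin's handle, 67.5 mm above the needle's tip, on the axis: where to grasp, from above, in any direction.
- pin_tip (a point): Tip of the needle.
- drive: Bystander: loose bare drive 100 x 70 x 9.5 mm lying flat; origin: centre of its underside.
- dish: Bystander: steel screw dish, 80 mm across, 22 high; origin: centre of its underside.
- driver: Bystander: screwdriver 150 mm long lying along its x axis; origin: centre of its underside.
Not all that is in view belongs to the job. Of the things shaped like the pin, the steel one is meant.

How it is judged:
By the outcome, as a careful person would: the job done as asked, in the order asked, and still so for the second after the job is handed in, with the robot touching nothing.
It also fails if it takes over 72 s, if anything falls off the work surface, if the arm or the gripper's body presses on something with over 40 N, if the wrist force passes 120 N, or if a joint passes its speed limit or range.

## Working session

There is one attempt and no reset: what is moved stays moved. The work goes in short steps, Python scripts to look and compute and a tool call to move; the robot and the scene stay as the last step left them, time stands still between calls to the robot, and variables do not carry over. Pictures are saved under pics/ and viewed, at most 13 in all, crops included, and the job is handed in when it is done.

Besides the shell and the picture viewer there is one more tool, called after ">>>" by a JSON object that holds its "name" and its "arguments", one argument or row to a line. apply_moves: Moves the arm, as the interface text tells. Its arguments: {"type":"object","properties":{"rows":{"type":"array","items":{"type":"array","items":{"type":"number"}}},"claw":{"type":"number"},"newtons":{"type":"number"}},"required":["rows"]}

```bash
mkdir -p pics
cat > h.py <<'E'
from bench import r
import numpy as np, cv2
from scipy.spatial.transform import Rotation as R
def rot(a):
    a=np.array(a,float)
    return a if a.shape==(3,3) else (R.from_rotvec(a).as_matrix() if a.size==3 else R.from_quat(a).as_matrix())
def ray(f,p):
    K=np.array(f["intrinsics"]); d=np.linalg.inv(K)@[p[0],p[1],1.]
    d=rot(f["attitude"])@(d*[1,-1,-1]); return np.array(f["eye"]),d/np.linalg.norm(d)
def atz(f,p,z):
    o,d=ray(f,p); return o+d*(z-o[2])/d[2]
def tri(rs):
    A=np.zeros((3,3));b=np.zeros(3)
    for o,d in rs:
        M=np.eye(3)-np.outer(d,d);A+=M;b+=M@o
    return np.linalg.solve(A,b)
def save(f,n): cv2.imwrite(f"pics/{n}.png",f["pixels"][:,:,::-1])
E
python3 - <<'E'
from h import *
fs={n:r.grab_frame(n) for n in("scene","top")}
for n,f in fs.items():
    save(f,n); print(n,[k for k in f],np.round(f["eye"],3),np.shape(f["attitude"]))
    for t in("pin","pin_grip","pin_tip","stand","stand_hole0","dock","dock_slot","ledge","tray_front","drive","dish","driver"):
        print(t,[(np.round(d["point"]),round(d["conf"],2)) for d in r.landmark_of(f,t)[:3]])
cv2.imwrite("pics/both.png",cv2.resize(np.vstack([fs["scene"]["pixels"],fs["top"]["pixels"]])[:,:,::-1],(480,600)))
o=r.get_obs();print(o)
E
```

```text
scene ['pixels', 'intrinsics', 'eye', 'attitude', 'shot'] [ 1.384 -0.39   0.778] (3,)
pin [(array([246., 230.]), 0.65), (array([206., 231.]), 0.62), (array([232., 205.]), 0.56)]
pin_grip [(array([206., 205.]), 0.67), (array([233., 182.]), 0.65), (array([237., 207.]), 0.54)]
pin_tip [(array([208., 227.]), 0.66), (array([242., 230.]), 0.66), (array([232., 203.]), 0.51)]
stand [(array([235., 209.]), 0.9), (array([342., 182.]), 0.3)]
stand_hole0 [(array([233., 190.]), 0.9)]
dock [(array([360., 206.]), 0.82)]
dock_slot [(array([352., 182.]), 0.62), (array([352., 175.]), 0.61)]
ledge [(array([351., 183.]), 0.59)]
tray_front [(array([340., 179.]), 0.36), (array([230., 183.]), 0.15)]
drive [(array([260., 276.]), 0.77)]
dish [(array([145., 218.]), 0.83)]
driver [(array([437., 161.]), 0.8), (array([236., 204.]), 0.39)]
top ['pixels', 'intrinsics', 'eye', 'attitude', 'shot'] [ 0.391 -0.011  1.048] (3,)
pin [(array([418., 225.]), 0.63), (array([390., 207.]), 0.62), (array([387., 244.]), 0.46)]
pin_grip [(array([398., 206.]), 0.62), (array([425., 219.]), 0.6)]
pin_tip [(array([390., 211.]), 0.68)
[... 424 characters left out ...]
6)]
{'clock': 1.3, 'joints': array([ 1.1039088 ,  0.47700847,  0.0224118 ,  1.55543912, -0.01149292,
        1.10927066, -0.0830772 ]), 'qvel': array([ 0.00117415,  0.00130523, -0.00089602,  0.0010363 , -0.0002865 ,
       -0.00021808, -0.0008519 ]), 'tau': array([-2.47848484e-04, -5.96312535e+01,  1.60650708e+00, -2.81535208e+01,
        1.25469966e-02,  1.70309631e-03, -2.57736326e-05]), 'tcp_pos': array([ 0.23701708, -0.63202442,  0.2312859 ]), 'orientation': array([3.09117555e+00, 5.60554287e-01, 3.29470605e-06]), 'contact_force': array([0.55202194, 0.01943334, 1.16391734]), 'moment': array([ 0.01812863,  0.02149324, -0.04323846]), 'gripper_force': 0.0, 'grip_width': 0.08542892448928745}
```

View picture.

Run:
```python
import cv2,numpy as np
a=cv2.imread("pics/scene.png")[130:300,100:480];b=cv2.imread("pics/top.png")[120:290,190:510]
a=cv2.resize(a,None,fx=2,fy=2,interpolation=3);b=cv2.resize(b,(a.shape[1],int(170*a.shape[1]/320)),interpolation=3)
c=np.vstack([a,b]);s=min(800/c.shape[1],600/c.shape[0]);cv2.imwrite("pics/c1.png",cv2.resize(c,None,fx=s,fy=s));print(s,c.shape)
```

```text
0.8075370121130552 (743, 760, 3)
```

View pics/c1.png

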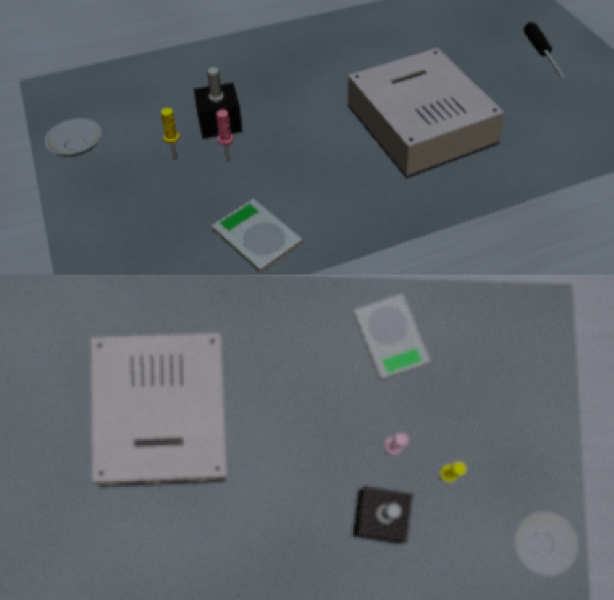

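Pin-shaped things: yellow (scene 206,205; top ~428,222), pink (scene 239,208; top ~397,207) and the grey one in the black stand (scene 233,182; top ~392,243). The grey metal one in the stand is the steel pin. The slot is at scene (352,178) and top (272,209).

Run:
```python
from h import *
S=r.grab_frame("scene");T=r.grab_frame("top")
P=lambda a,b:np.round(tri([ray(S,a),ray(T,b)]),3)
for n,a,b in(("slot",(352.5,177.5),(272,209.5)),("hole",(233,190),(391,244)),("dock",(360,206),(275,192))):print(n,P(a,b))
for n,f,p,z in(("slotT",T,(272,209.5),.062),("slotS",S,(352.5,177.5),.062),("holeT",T,(391,244),.05),("holeS",S,(233,190),.05),("yel base S",S,(208,227),0),("yel T",T,(421,221),0),("pink S",S,(242,230),0),("pink T",T,(390,211),0)):print(n,np.round(atz(f,p,z),3))
for n,p,z in(("c1",(238,151),.062),("c2",(304,149),.062),("c3",(306,225),.062),("c4",(239,229),.062)):print(n,np.round(atz(T,p,z),3))
print(R.from_rotvec(r.get_obs()["orientation"]).as_matrix().round(3))
im=S["pixels"][165:215,200:260]
cv2.imwrite("pics/pin.png",cv2.resize(im[:,:,::-1],None,fx=8,fy=8,interpolation=3))
```

```text
slot [0.546 0.073 0.055]
hole [ 0.473 -0.208  0.049]
dock [0.598 0.071 0.004]
slotT [0.545 0.071 0.062]
slotS [0.555 0.069 0.062]
holeT [ 0.473 -0.208  0.05 ]
holeS [ 0.474 -0.209  0.05 ]
yel base S [ 0.522 -0.288  0.   ]
yel T [ 0.536 -0.293  0.   ]
pink S [ 0.563 -0.218  0.   ]
pink T [ 0.559 -0.216  0.   ]
c1 [0.684 0.159 0.062]
c2 [0.694 0.001 0.062]
c3 [ 0.511 -0.009  0.062]
c4 [0.497 0.145 0.062]
[[ 0.936  0.351 -0.   ]
 [ 0.351 -0.936 -0.   ]
 [-0.     0.    -1.   ]]
```

View pics/pin.png

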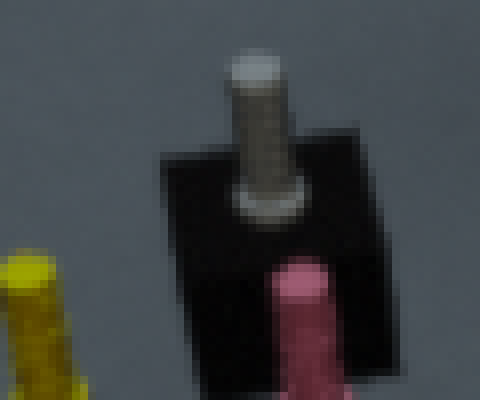

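Confirmed: the grey steel pin stands in the black stand, scene about (232,185).

>>> {"name": "apply_moves", "arguments": {
  "rows": [
    [0.74,-0.63,0,0,0,0.18],
    [0.74,-0.63,0,0,0,0.18],
    [0.74,-0.63,0,0,0,0.18],
    [0.74,-0.63,0,0,0,0.18],
    [0.74,-0.63,0,0,0,0.18]
  ],
  "claw": 0.6
}}

```text
clock: 2.02
tcp_pos: [0.3583, -0.4151, 0.2316]
orientation: [-3.137, -0.133, -0.002]
contact_force: [-0.3, 0.1, -0.8]
grip_width: 0.0513
gripper_force: 0.0
```

```bash
cat >> h.py <<'E'
def go(x,y,z,yaw=None):
    o=r.get_obs();M=rot(o["orientation"]);p=np.array(o["tcp_pos"])
    s=M.T@(np.array([x,y,z])-p)/.25
    c=np.arctan2(M[1,0],M[0,0])
    print("clk",round(o["clock"],2),"at",p.round(4),"yaw",c.round(4),"tilt",(M[:,2]).round(4),"-> shift",s.round(3),"turn z",None if yaw is None else round(-(yaw-c)/(np.pi/2),4), "F",np.round(o["contact_force"],2))
E
python3 -c "
from h import *
go(.445,-.208,.22,.075)"
```

```text
clk 2.02 at [ 0.3583 -0.4151  0.2316] yaw 0.0845 tilt [ 0.0015  0.0014 -1.    ] -> shift [ 0.415 -0.796  0.048] turn z 0.006 F [-0.3   0.12 -0.76]
```

>>> {"name": "apply_moves", "arguments": {
  "rows": [
    [0.52,-0.78,0.05,0,0,0],
    [0.52,-0.78,0.05,0,0,0],
    [0.52,-0.78,0.05,0,0,0],
    [0.52,-0.78,0.05,0,0,0],
    [0.52,-0.78,0.05,0,0,0]
  ]
}}

```text
clock: 2.65
tcp_pos: [0.4717, -0.2121, 0.2188]
orientation: [-3.138, -0.129, -0.002]
contact_force: [0.3, -0.5, 0.7]
grip_width: 0.0514
gripper_force: 0.0
```

```bash
python3 -c "
from h import *
f=r.grab_frame('wrist');save(f,'w1')
print(f['eye'],f['intrinsics'])
for t in('pin_grip','stand_hole0','stand'):
  for d in r.landmark_of(f,t)[:3]: print(t,d['conf'],np.round(d['point']),atz(f,d['point'],{'pin_grip':.0775,'stand_hole0':.05,'stand':0}[t]).round(4))
go(.473,-.208,.21,.075)"
```

```text
[ 0.54024756 -0.20709332  0.36109404] [[354.02934874   0.         313.87595891]
 [  0.         354.02934874 200.46926037]
 [  0.           0.           1.        ]]
pin_grip 0.93 [334.  80.] [ 0.5572 -0.2209  0.0775]
pin_grip 0.77 [408. 134.] [ 0.5221 -0.2829  0.0775]
pin_grip 0.57 [309. 186.] [ 0.4735 -0.2087  0.0775]
stand_hole0 0.9 [311. 178.] [ 0.4749 -0.2098  0.05  ]
stand 0.65 [308. 170.] [ 0.4719 -0.2067  0.    ]
clk 2.85 at [ 0.469  -0.2173  0.2188] yaw 0.073 tilt [-3.e-04 -7.e-04 -1.e+00] -> shift [ 0.019 -0.036  0.035] turn z -0.0012 F [-0.08 -0.12  0.54]
```

View pics/w1.png

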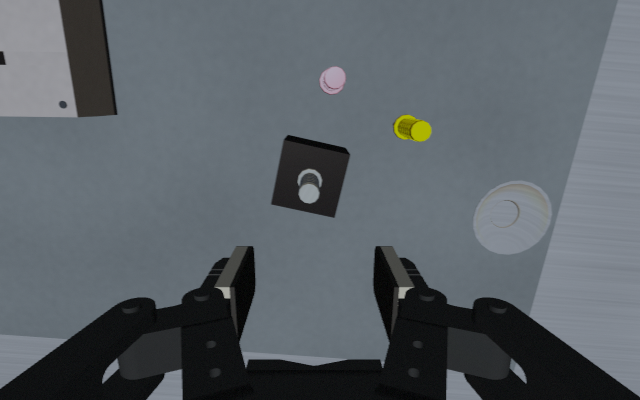

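The wrist view shows the grey pin in the stand at (310,185), pink at (334,80) and yellow at (415,130). The hole measures (0.474,-0.209) at z=0.05, which agrees with the first measurement.

>>> {"name": "apply_moves", "arguments": {
  "rows": [
    [0.02,-0.03,0.16,0,0,0],
    [0.02,-0.03,0.3,0,0,0],
    [0.02,-0.03,0.35,0,0,0],
    [0.02,-0.03,0.35,0,0,0]
  ]
}}

```text
clock: 3.35
tcp_pos: [0.4736, -0.2084, 0.1311]
orientation: [-3.139, -0.116, 0.002]
contact_force: [0.0, 0.6, -0.5]
grip_width: 0.051
gripper_force: 0.0
```

```bash
python3 -c "
from h import *
f=r.grab_frame('wrist')
for t in('pin_grip','stand_hole0'):
  for d in r.landmark_of(f,t)[:3]: print(t,d['conf'],np.round(d['point']),atz(f,d['point'],{'pin_grip':.0775,'stand_hole0':.05,'stand':0}[t]).round(4))
go(.474,-.209,.062,.075)"
```

```text
pin_grip 0.96 [313. 224.] [ 0.4732 -0.2087  0.0775]
pin_grip 0.7 [460. 144.] [ 0.5258 -0.2855  0.0775]
pin_grip 0.64 [346.  71.] [ 0.5589 -0.2196  0.0775]
stand_hole0 0.92 [310. 211.] [ 0.4724 -0.2068  0.05  ]
clk 3.5 at [ 0.4751 -0.2082  0.1327] yaw 0.0752 tilt [ 2.3e-03 -9.0e-04 -1.0e+00] -> shift [-0.005  0.003  0.283] turn z 0.0002 F [-0.3   0.02  0.52]
```

>>> {"name": "apply_moves", "arguments": {
  "rows": [
    [-0.005,0,0.15,0,0,0],
    [-0.005,0,0.26,0,0,0],
    [-0.005,0,0.28,0,0,0],
    [-0.005,0,0.28,0,0,0]
  ]
}}

```text
clock: 4.0
tcp_pos: [0.4737, -0.2078, 0.0623]
orientation: [3.139, 0.119, 0.002]
contact_force: [0.8, -1.0, 0.1]
grip_width: 0.0511
gripper_force: 0.0
```

>>> {"name": "apply_moves", "arguments": {
  "rows": [
    [0,0,0,0,0,0],
    [0,0,0,0,0,0],
    [0,0,0,0,0,0],
    [0,0,0,0,0,0],
    [0,0,0,0,0,0]
  ],
  "claw": 0,
  "newtons": 60
}}

```text
clock: 4.62
tcp_pos: [0.4737, -0.2078, 0.0624]
orientation: [3.139, 0.119, 0.003]
contact_force: [-0.6, 0.4, 5.6]
grip_width: 0.0145
gripper_force: 58.3
```

>>> {"name": "apply_moves", "arguments": {
  "rows": [
    [0,0,-0.08,0,0,0],
    [0,0,-0.2,0,0,0],
    [0,0,-0.36,0,0,0],
    [0,0,-0.48,0,0,0],
    [0,0,-0.48,0,0,0]
  ]
}}

```text
clock: 5.25
tcp_pos: [0.4746, -0.2081, 0.184]
orientation: [3.137, 0.119, 0.008]
contact_force: [0.1, 0.7, -1.1]
grip_width: 0.0142
gripper_force: 58.4
```

```bash
python3 -c "
from h import *
go(.50,.06,.18,.075)"
```

```text
clk 5.25 at [ 0.4746 -0.2081  0.184 ] yaw 0.0759 tilt [ 0.0052 -0.0019 -1.    ] -> shift [ 0.183 -1.062  0.014] turn z 0.0006 F [ 0.1   0.7  -1.13]
```

>>> {"name": "apply_moves", "arguments": {
  "rows": [
    [0.06,-0.2,0,0,0,0],
    [0.12,-0.44,0,0,0,0],
    [0.18,-0.68,0,0,0,0],
    [0.18,-0.9,0,0,0,0],
    [0.18,-0.98,0,0,0,0]
  ]
}}

```text
clock: 5.88
tcp_pos: [0.498, 0.0443, 0.1803]
orientation: [-3.138, -0.128, 0.003]
contact_force: [1.1, -0.6, 0.0]
grip_width: 0.0145
gripper_force: 58.5
```

```bash
python3 -c "
from h import *
go(.55,.06,.18,.075)
f=r.grab_frame('wrist');save(f,'w2')
go(.55,.06,.18,.075)
for t,z in(('dock_slot',.062),('pin_tip',.132)):
  for d in r.landmark_of(f,t)[:3]: print(t,d['conf'],np.round(d['point']),atz(f,d['point'],z).round(4))
"
```

```text
clk 5.88 at [0.498  0.0443 0.1803] yaw 0.0815 tilt [-0.0016  0.0011 -1.    ] -> shift [ 0.212 -0.046  0.001] turn z 0.0042 F [ 1.07 -0.6   0.03]
clk 5.92 at [0.4979 0.0457 0.1804] yaw 0.0829 tilt [-0.0016  0.0019 -1.    ] -> shift [ 0.212 -0.04   0.001] turn z 0.005 F [-0.29  3.19 -0.76]
dock_slot 0.88 [282. 120.] [0.5518 0.0708 0.062 ]
pin_tip 0.7 [308. 222.] [0.5006 0.0471 0.132 ]
pin_tip 0.63 [612. 134.] [ 0.5627 -0.1094  0.132 ]
```

View pics/w2.png

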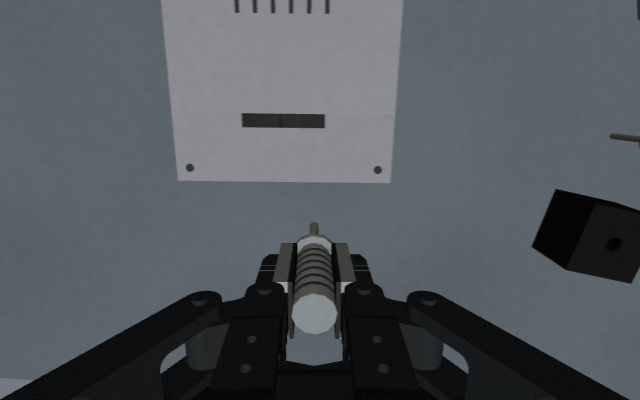

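The slot runs from (242,121) to (325,121), the needle tip is near (314,224), and the pin hangs straight. I'll enlarge the slot and measure it.

```bash
python3 -c "
from h import *
f=r.grab_frame('wrist')
im=f['pixels'].astype(int)
g=im.sum(2)
m=np.zeros(g.shape,np.uint8);m[95:150,215:345]=(g[95:150,215:345]<270)
c=max(cv2.findContours(m,0,2)[0],key=cv2.contourArea);b=cv2.minAreaRect(c);print(b)
p=cv2.boxPoints(b);W=np.array([atz(f,q,.062) for q in p]);print(W.round(4),W.mean(0).round(4))
go(*W.mean(0)[:2],.14)
s=im[108:134,236:332];s=np.clip((s-s.min())*3,0,255).astype(np.uint8)
cv2.imwrite('pics/slot.png',cv2.resize(s[:,:,::-1],None,fx=7,fy=7,interpolation=0))
print(g[120,236:332])
print('tip',atz(f,(314,224),.132))
"
```

```text
((278.9994201660156, 120.54430389404297), (82.15797424316406, 13.948249816894531), 0.7252243161201477)
[[0.545  0.099  0.062 ]
 [0.5549 0.0991 0.062 ]
 [0.5587 0.0405 0.062 ]
 [0.5489 0.0398 0.062 ]] [0.5519 0.0696 0.062 ]
clk 6.08 at [0.4987 0.0395 0.1805] yaw 0.0762 tilt [-1.4e-03 -6.0e-04 -1.0e+00] -> shift [ 0.222 -0.104  0.162] turn z None F [ 0.2  -0.86 -0.12]
[419 315 157 116 112 116 118 113 115 113 116 116 117 123 122 120 120 119
 118 119 122 123 124 123 121 119 123 120 127 116 126 122 126 128 121 127
 127 128 130 118  88 108 128 129 127 130 131 127 121 130 132 132 128 129
 127 134 122 141 142 130 129 126 136 132 128 131 130 129 127 128 124 129
 135 129 131 127 132 125 131 128 126 127 127 128 225 376 420 422 420 421
 420 423 420 420 419 421]
tip [0.50010641 0.04042406 0.132     ]
```

View pics/slot.png

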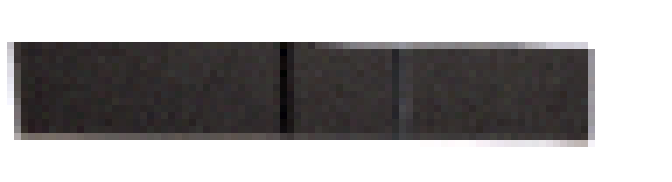

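The crop shows two faint seams in the slot floor, at about columns 276.5 and 293. They are roughly 12 mm apart, so I'll feel there first. Moving above the slot.

>>> {"name": "apply_moves", "arguments": {
  "rows": [
    [0.07,-0.03,0.0,0,0,0],
    [0.16,-0.07,0.08,0,0,0],
    [0.215,-0.1,0.14,0,0,0],
    [0.215,-0.1,0.18,0,0,0],
    [0.215,-0.1,0.18,0,0,0]
  ]
}}

```text
clock: 6.7
tcp_pos: [0.5497, 0.0674, 0.1352]
orientation: [3.138, 0.116, -0.004]
contact_force: [0.3, 0.3, -1.4]
grip_width: 0.0145
gripper_force: 58.6
```

```bash
python3 -c "
from h import *
f=r.grab_frame('wrist')
im=f['pixels']
go(.5519,.0696,.12,.07)
for t,z in(('dock_slot',.062),('pin_tip',.084)):
  for d in r.landmark_of(f,t)[:2]: print(t,d['conf'],np.round(d['point']),atz(f,d['point'],z).round(4))
cv2.imwrite('pics/w3.png',cv2.resize(im[130:300,220:410][:,:,::-1],None,fx=3.4,fy=3.4,interpolation=3))
"
```

```text
clk 6.75 at [0.5501 0.0677 0.136 ] yaw 0.0745 tilt [-1.4e-03 -9.0e-04 -1.0e+00] -> shift [ 0.008 -0.007  0.064] turn z 0.0028 F [0.14 0.59 0.16]
dock_slot 0.94 [304. 211.] [0.5507 0.0728 0.062 ]
pin_tip 0.55 [316. 222.] [0.5515 0.0656 0.084 ]
```

View pics/w3.png

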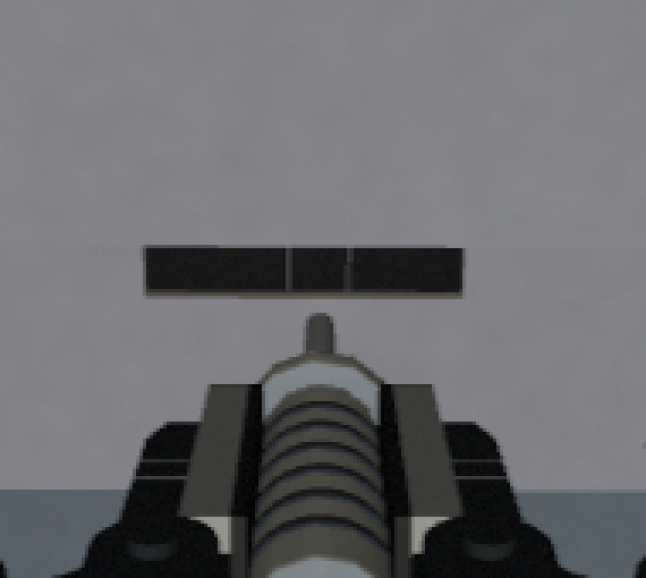

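The slot spans columns 263–357 with its centre at row 210. The needle tip is at (314,~226), and the seams are at columns 305 and 322.

```bash
python3 -c "
from h import *
f=r.grab_frame('wrist')
print(rot(f['attitude']).round(3),f['eye'])
a=lambda p,z:atz(f,p,z).round(4)
print('slot',a((309.6,210.1),.062),'tip',a((314.1,226),.084),'tipfar',a((314.1,222.1),.084),'tong',a((313.8,210.),.044),a((305.3,210),.044),a((322.4,210),.044))
print('ends',a((262.6,210.1),.062),a((356.5,210.1),.062))
go(.55,.0677,.136)
"
```

```text
[[ 0.074  0.961  0.268]
 [-0.997  0.071  0.021]
 [ 0.001 -0.269  0.963]] [0.61941235 0.07304828 0.27903684]
slot [0.5524 0.0707 0.062 ] tip [0.5497 0.0676 0.084 ] tipfar [0.5521 0.0678 0.084 ] tong [0.5472 0.0675 0.044 ] [0.5467 0.0734 0.044 ] [0.5476 0.0616 0.044 ]
ends [0.5502 0.1007 0.062 ] [0.5547 0.0407 0.062 ]
clk 6.9 at [0.5509 0.0686 0.137 ] yaw 0.0753 tilt [ 1.e-03 -2.e-04 -1.e+00] -> shift [-0.004  0.003  0.004] turn z None F [ 0.25 -1.36 -0.04]
```

>>> {"name": "apply_moves", "arguments": {
  "rows": [
    [0.01,0,0.02,0,0,0],
    [0.01,0,0.05,0,0,0],
    [0.01,0,0.08,0,0,0],
    [0.01,0,0.1,0,0,0],
    [0.01,0,0.1,0,0,0]
  ]
}}

```text
clock: 7.52
tcp_pos: [0.553, 0.0694, 0.1107]
orientation: [3.139, 0.12, -0.002]
contact_force: [0.1, 0.4, -0.7]
grip_width: 0.0148
gripper_force: 58.6
```

>>> {"name": "apply_moves", "arguments": {
  "rows": [
    [0,0,0.01,0,0,0],
    [0,0,0.02,0,0,0],
    [0,0,0.03,0,0,0],
    [0,0,0.036,0,0,0],
    [0,0,0.036,0,0,0]
  ]
}}

```text
clock: 8.15
tcp_pos: [0.5533, 0.0694, 0.1022]
orientation: [3.139, 0.119, -0.0]
contact_force: [0.3, 0.2, -0.7]
grip_width: 0.0146
gripper_force: 58.6
```

```bash
python3 -c "
from h import *
f=r.grab_frame('wrist')
im=f['pixels']
go(.5519,.0696,.1,.07)
cv2.imwrite('pics/w4.png',cv2.resize(im[130:300,220:410][:,:,::-1],None,fx=3.4,fy=3.4,interpolation=3))
"
```

```text
clk 8.2 at [0.5534 0.0694 0.1023] yaw 0.076 tilt [-1.e-04 -0.e+00 -1.e+00] -> shift [-0.006 -0.001  0.009] turn z 0.0038 F [ 0.69  0.13 -0.71]
```

View pics/w4.png

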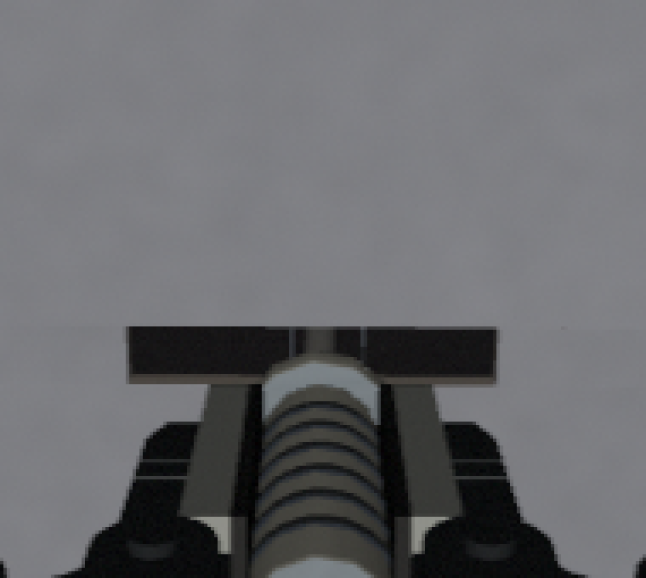

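The needle is inside the slot, at crop column 320 and rows 327–355. It lies between the seams at 293 and 363 and touches nothing. Now I'll feel downward in small steps.

>>> {"name": "apply_moves", "arguments": {
  "rows": [
    [0,0.004,0.004,0,0,0],
    [0,0.004,0.008,0,0,0],
    [0,0.004,0.012,0,0,0],
    [0,0.004,0.016,0,0,0],
    [0,0.004,0.016,0,0,0]
  ]
}}

```text
clock: 8.82
tcp_pos: [0.5534, 0.0684, 0.0982]
orientation: [3.139, 0.119, -0.0]
contact_force: [0.6, -0.4, -0.9]
grip_width: 0.0146
gripper_force: 58.6
```

>>> {"name": "apply_moves", "arguments": {
  "rows": [
    [0,0,0.003,0,0,0],
    [0,0,0.006,0,0,0],
    [0,0,0.009,0,0,0],
    [0,0,0.012,0,0,0],
    [0,0,0.012,0,0,0]
  ]
}}

```text
clock: 9.45
tcp_pos: [0.5536, 0.0684, 0.0955]
orientation: [3.139, 0.119, 0.0]
contact_force: [-1.4, -0.3, 2.5]
grip_width: 0.0147
gripper_force: 58.6
```

>>> {"name": "apply_moves", "arguments": {
  "rows": [
    [0,0,0.002,0,0,0],
    [0,0,0.004,0,0,0],
    [0,0,0.004,0,0,0]
  ]
}}

```text
clock: 9.82
tcp_pos: [0.5535, 0.0684, 0.0944]
orientation: [-3.139, -0.119, -0.0]
contact_force: [-0.4, -0.4, 4.2]
grip_width: 0.0145
gripper_force: 58.6
```

>>> {"name": "apply_moves", "arguments": {
  "rows": [
    [0,0,0.002,0,0,0],
    [0,0,0.004,0,0,0],
    [0,0,0.004,0,0,0]
  ]
}}

```text
clock: 10.2
tcp_pos: [0.5535, 0.0684, 0.0933]
orientation: [-3.139, -0.119, -0.0]
contact_force: [-1.7, 0.1, 3.6]
grip_width: 0.0145
gripper_force: 58.6
```

The needle sinks at low force, so this is the sprung tongue.

>>> {"name": "apply_moves", "arguments": {
  "rows": [
    [0,0,0.003,0,0,0],
    [0,0,0.006,0,0,0],
    [0,0,0.006,0,0,0]
  ]
}}

```text
clock: 10.58
tcp_pos: [0.5535, 0.0684, 0.0918]
orientation: [-3.139, -0.119, -0.0]
contact_force: [-1.2, -0.2, 4.9]
grip_width: 0.0146
gripper_force: 58.6
```

>>> {"name": "apply_moves", "arguments": {
  "rows": [
    [0,0,0.002,0,0,0],
    [0,0,0.004,0,0,0],
    [0,0,0.004,0,0,0]
  ]
}}

```text
clock: 10.95
tcp_pos: [0.5536, 0.0684, 0.0908]
orientation: [-3.139, -0.119, -0.0]
contact_force: [0.6, -0.4, 2.3]
grip_width: 0.0146
gripper_force: 58.6
```

```bash
python3 -c "
from h import *
f=r.grab_frame('top')
for d in r.landmark_of(f,'tray_front')[:2]: print(d['conf'],np.round(d['point']),atz(f,d['point'],.02).round(4))
go(.5519,.0696,.1,.07)
"
```

```text
clk 11.05 at [0.5536 0.0684 0.0908] yaw 0.0761 tilt [ 2.e-04  1.e-04 -1.e+00] -> shift [-0.006 -0.005 -0.037] turn z 0.0039 F [-0.94 -0.58  3.57]
```

>>> {"name": "apply_moves", "arguments": {
  "rows": [
    [0,0,0.002,0,0,0],
    [0,0,0.004,0,0,0],
    [0,0,0.004,0,0,0]
  ]
}}

```text
clock: 11.42
tcp_pos: [0.5535, 0.0684, 0.0898]
orientation: [-3.139, -0.119, -0.0]
contact_force: [-0.3, -0.0, 4.7]
grip_width: 0.0148
gripper_force: 58.6
```

```bash
python3 -c "
from h import *
f=r.grab_frame('top');save(f,'top2')
a=cv2.imread('pics/top.png').astype(int).sum(2);b=cv2.imread('pics/top2.png').astype(int).sum(2)
print(a[225:255:2,250:300:12].T);print(b[225:255:2,250:300:12].T)
cv2.imwrite('pics/t2c.png',cv2.resize(f['pixels'][120:290,190:420][:,:,::-1],None,fx=2.5,fy=2.5))
print(np.round(r.get_obs()['contact_force'],2))
"
```

```text
[[428 361 202 264 311 309 322 315 311 319 318 309 323 319 320]
 [423 287 148 297 306 302 310 320 309 315 325 313 321 321 320]
 [417 243 214 303 304 308 304 310 300 324 315 314 322 312 320]
 [390 183 237 298 309 308 310 306 305 313 313 314 311 318 318]
 [354 193 272 304 305 315 315 306 319 305 314 311 313 309 316]]
[[294 295 294 295 290 287 273 281 267 278 269 275 263 263 268]
 [314 315 315 315 320 321 312 316 308 303 313 310 309 306 299]
 [322 324 318 324 325 317 325 318 318 323 327 320 321 328 325]
 [311 317 317 320 316 320 312 319 319 323 324 320 320 326 318]
 [281 279 292 301 294 299 293 302 301 299 303 308 303 305 308]]
[-0.81 -1.48  3.96]
```

View pics/t2c.png

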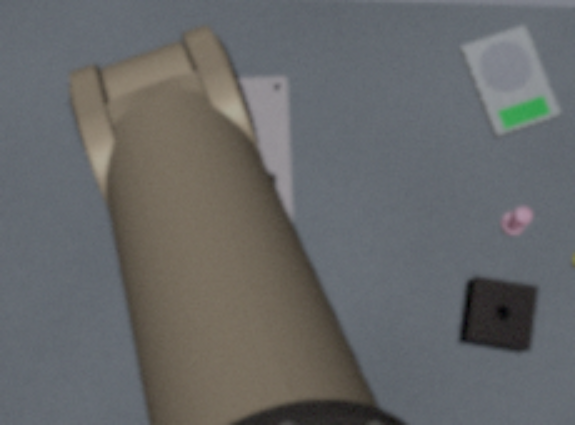

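The arm hides the tray in the top view (only the dock's right edge shows, near 290,150 in the crop), so I'll check with the wrist camera.

```bash
python3 -c "
from h import *
f=r.grab_frame('wrist');save(f,'w5')
for d in r.landmark_of(f,'tray_front')[:2]: print(d['conf'],np.round(d['point']),atz(f,d['point'],.02).round(4))
for d in r.outline_of(f,'tray')[:2]: print(d['conf'],d['rect'])
"
```

```text
0.67 [307. 338.] [0.4638 0.0657 0.02  ]
0.62 [285.6, 326.8, 58.3, 27.8]
```

View pics/w5.png

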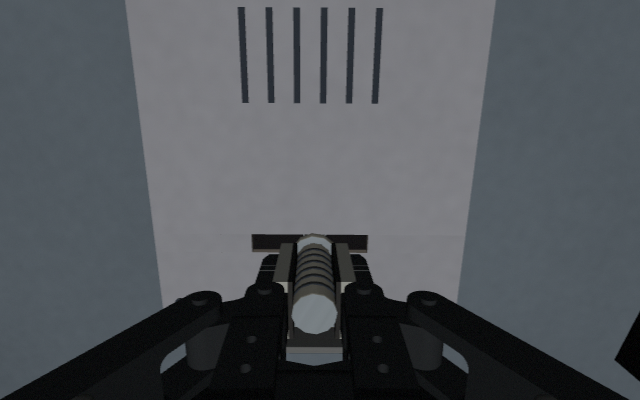

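The network puts the tray's front face at x≈0.464, about 45 mm ahead of the dock front (0.507), at pixel (307,338). The tray has sprung out. Withdrawing.

>>> {"name": "apply_moves", "arguments": {
  "rows": [
    [0,0,-0.05,0,0,0],
    [0,0,-0.14,0,0,0],
    [0,0,-0.24,0,0,0],
    [0,0,-0.36,0,0,0],
    [0,0,-0.37,0,0,0]
  ]
}}

```text
clock: 12.25
tcp_pos: [0.5545, 0.0686, 0.1845]
orientation: [-3.139, -0.119, -0.006]
contact_force: [-0.3, 0.0, -0.8]
grip_width: 0.014
gripper_force: 58.6
```

```bash
python3 -c "
from h import *
go(.4737,-.2078,.175,.0757)
"
```

```text
clk 12.25 at [0.5545 0.0686 0.1845] yaw 0.0759 tilt [ 3.5e-03  6.0e-04 -1.0e+00] -> shift [-0.406  1.078  0.036] turn z 0.0001 F [-0.34  0.   -0.75]
```

>>> {"name": "apply_moves", "arguments": {
  "rows": [
    [-0.08,0.2,0,0,0,0],
    [-0.16,0.42,0,0,0,0],
    [-0.25,0.65,0,0,0,0],
    [-0.34,0.86,0,0,0,0],
    [-0.39,1.0,0,0,0,0]
  ]
}}

```text
clock: 12.88
tcp_pos: [0.4727, -0.191, 0.1812]
orientation: [-3.139, -0.115, 0.004]
contact_force: [0.8, 0.2, 0.2]
grip_width: 0.0146
gripper_force: 58.6
```

>>> {"name": "apply_moves", "arguments": {
  "rows": [
    [-0.016,0.07,0,0,0,0],
    [-0.016,0.07,0,0,0,0],
    [-0.016,0.07,0,0,0,0],
    [-0.016,0.07,0,0,0,0]
  ]
}}

```text
clock: 13.38
tcp_pos: [0.4732, -0.2042, 0.1822]
orientation: [-3.139, -0.124, -0.0]
contact_force: [0.1, -0.4, -0.9]
grip_width: 0.0143
gripper_force: 58.6
```

```bash
python3 -c "
from h import *
f=r.grab_frame('wrist');save(f,'w6')
for t,z in(('stand_hole0',.05),('pin_tip',.132)):
  for d in r.landmark_of(f,t)[:3]: print(t,d['conf'],np.round(d['point']),atz(f,d['point'],z).round(4))
g=r.grab_frame('top');save(g,'top3')
for d in r.landmark_of(g,'tray_front')[:2]: print(d['conf'],np.round(d['point']),atz(g,d['point'],.02).round(4))
go(.4737,-.2078,.12,.0757)
cv2.imwrite('pics/c6.png',np.vstack([cv2.resize(f['pixels'][130:330,190:490],(600,400)),cv2.resize(g['pixels'][140:270,200:500],(600,200))])[:,:,::-1])
"
```

```text
stand_hole0 0.78 [317. 190.] [ 0.4741 -0.2075  0.05  ]
stand_hole0 0.39 [314. 282.] [ 0.3926 -0.2116  0.05  ]
pin_tip 0.97 [412. 126.] [ 0.5334 -0.2527  0.132 ]
pin_tip 0.77 [312. 225.] [ 0.4734 -0.2037  0.132 ]
0.83 [277. 246.] [0.4646 0.0597 0.02  ]
clk 13.62 at [ 0.4728 -0.2056  0.1823] yaw 0.0768 tilt [ 1.e-04  0.e+00 -1.e+00] -> shift [0.003 0.009 0.249] turn z 0.0007 F [-0.67  0.66  0.12]
```

View pics/c6.png

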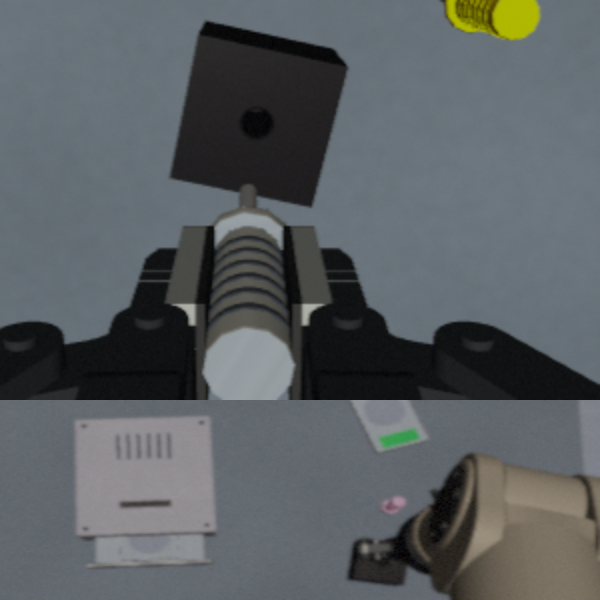

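The tray is out in the top view, and the stand hole is clear at (256,122) in the crop. Aligning over the hole.

>>> {"name": "apply_moves", "arguments": {
  "rows": [
    [0.003,0.009,0.06,0,0,0],
    [0.003,0.009,0.14,0,0,0],
    [0.003,0.009,0.21,0,0,0],
    [0.003,0.009,0.24,0,0,0],
    [0.003,0.009,0.24,0,0,0]
  ]
}}

```text
clock: 14.25
tcp_pos: [0.4731, -0.2082, 0.1216]
orientation: [-3.139, -0.119, 0.002]
contact_force: [-0.2, -0.2, 0.3]
grip_width: 0.0145
gripper_force: 58.6
```

```bash
python3 -c "
from h import *
go(.4737,-.2078,.0624,.0757)
"
```

```text
clk 14.25 at [ 0.4731 -0.2082  0.1216] yaw 0.0759 tilt [-1.4e-03  5.0e-04 -1.0e+00] -> shift [ 0.003 -0.001  0.237] turn z 0.0001 F [-0.23 -0.22  0.33]
```

>>> {"name": "apply_moves", "arguments": {
  "rows": [
    [0.002,-0.001,0.03,0,0,0],
    [0.002,-0.001,0.08,0,0,0],
    [0.002,-0.001,0.13,0,0,0],
    [0.002,-0.001,0.17,0,0,0],
    [0.002,-0.001,0.2,0,0,0]
  ]
}}

```text
clock: 14.88
tcp_pos: [0.4737, -0.2079, 0.0714]
orientation: [-3.139, -0.119, 0.001]
contact_force: [1.3, -0.6, -1.4]
grip_width: 0.0144
gripper_force: 58.6
```

>>> {"name": "apply_moves", "arguments": {
  "rows": [
    [0,0,0.01,0,0,0],
    [0,0,0.02,0,0,0],
    [0,0,0.03,0,0,0],
    [0,0,0.03,0,0,0],
    [0,0,0.03,0,0,0]
  ]
}}

```text
clock: 15.5
tcp_pos: [0.4741, -0.208, 0.0649]
orientation: [3.139, 0.119, 0.0]
contact_force: [0.2, 0.5, 0.4]
grip_width: 0.0147
gripper_force: 58.6
```

>>> {"name": "apply_moves", "arguments": {
  "rows": [
    [0,0,0.004,0,0,0],
    [0,0,0.008,0,0,0],
    [0,0,0.01,0,0,0],
    [0,0,0.01,0,0,0]
  ]
}}

```text
clock: 16.0
tcp_pos: [0.4739, -0.2079, 0.0624]
orientation: [-3.139, -0.119, 0.0]
contact_force: [-1.1, -0.2, 2.3]
grip_width: 0.0145
gripper_force: 58.7
```

Seated, with contact felt. Releasing with a partial opening, then rising.

>>> {"name": "apply_moves", "arguments": {
  "rows": [
    [0,0,0,0,0,0],
    [0,0,0,0,0,0],
    [0,0,0,0,0,0],
    [0,0,0,0,0,0],
    [0,0,0,0,0,0]
  ],
  "claw": 0.6
}}

```text
clock: 16.62
tcp_pos: [0.474, -0.2079, 0.0623]
orientation: [-3.139, -0.119, -0.0]
contact_force: [0.6, -0.1, -0.7]
grip_width: 0.0514
gripper_force: 0.0
```

>>> {"name": "apply_moves", "arguments": {
  "rows": [
    [0,0,-0.06,0,0,0],
    [0,0,-0.16,0,0,0],
    [0,0,-0.3,0,0,0],
    [0,0,-0.46,0,0,0],
    [0,0,-0.6,0,0,0]
  ]
}}

```text
clock: 17.25
tcp_pos: [0.4741, -0.2079, 0.215]
orientation: [3.139, 0.119, 0.003]
contact_force: [-0.2, -0.5, 0.1]
grip_width: 0.0514
gripper_force: 0.0
```

```bash
python3 -c "
from h import *
S=r.grab_frame('scene');W=r.grab_frame('wrist')
a=cv2.resize(S['pixels'][140:240,120:420],(600,200));b=cv2.resize(W['pixels'][40:400,40:600],(600,386))
cv2.imwrite('pics/end.png',np.vstack([a,b])[:,:,::-1])
rs=[]
for d in r.landmark_of(S,'pin_grip')[:3]:print(np.round(d['point']),d['conf'],atz(S,d['point'],.0775).round(4))
for d in r.landmark_of(W,'pin_grip')[:3]:print(np.round(d['point']),d['conf'],atz(W,d['point'],.0775).round(4))
go(.4737,-.2078,.2)
"
```

```text
[233. 182.] 0.69 [ 0.4785 -0.2067  0.0775]
[239. 209.] 0.65 [ 0.5779 -0.221   0.0775]
[206. 206.] 0.61 [ 0.5397 -0.286   0.0775]
[414. 136.] 0.76 [ 0.5261 -0.2862  0.0775]
[334.  88.] 0.6 [ 0.5572 -0.2188  0.0775]
[312. 194.] 0.58 [ 0.4731 -0.2085  0.0775]
clk 17.45 at [ 0.4743 -0.2081  0.2135] yaw 0.076 tilt [ 2.1e-03 -9.0e-04 -1.0e+00] -> shift [-0.002 -0.001  0.054] turn z None F [-0.36 -0.79  0.4 ]
```

View pics/end.png

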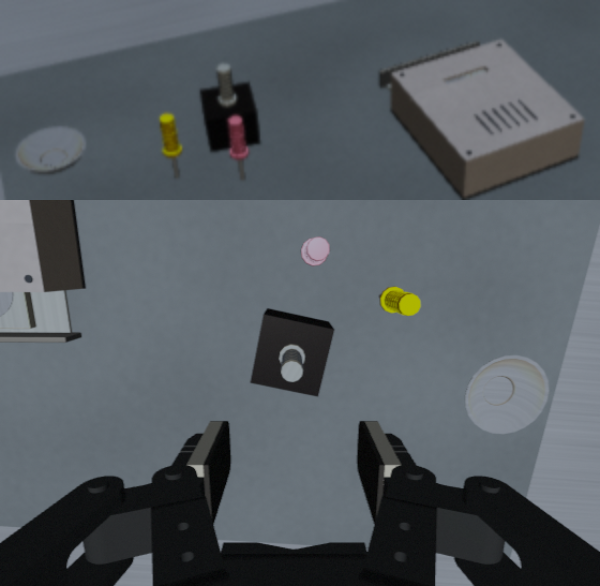

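The pin stands upright in the stand with its collar on the top face, at scene (233,182), the same pixel as at the start. The tray is out, the gripper is clear and the other things are unmoved.

```bash
python3 -c "
from h import *
print(r.hand_in())"
```

```text
the job is handed in; nothing more can be done
None
```

The job is handed in: the tray sprang out with readings of about 5 N while pressing, the steel pin is back upright and fully down in its stand, and the gripper is clear of everything, at about 17.5 s on the clock.

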